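Fit the top rollers over their matching bottom rollers

ROBOT

A 6-joint arm with a two-finger parallel gripper is mounted at the origin on the work surface. World frame = base frame: x ahead of the robot, y to its left, z up, the work surface at z = 0. Lengths are in m, angles in rad, forces in N, time in s.
With the tool pointing down it reaches from about 0.35 to 0.875 m from the base axis. Payload 4.2 kg.
Tool frame: the origin (TCP) lies at the very end of the fingers, on their centre line; the grasp point (between the pads) lies behind it (tcp_to_grasp is the z of the grasp point in the tool frame, in m); z points along the fingers, x is the direction in which the jaws open and shut, and the axes are right-handed (so a half turn about z gives the same grasp; the last joint's range is limited). The gripper opens to 85 mm and grips with 20 to 120 N. Pads are 22 mm wide; open, the fingers measure 114 mm over their backs; the gripper's body (76 mm by 85 mm) begins 54 mm behind the grasp point. The pads swing forward as they close: fully open they stand 13 mm farther back than shut.
Start: joints at [-0.977, 0.385, 0.008, 0, -1.194, -0.259], TCP at [0.205, -0.59, 0.231] pointing down, gripper open.
Joint ranges: [-3.14, 3.14], [-1.21, 2.06], [-1.07, 1.41], [-3.16, 2.05], [-2.99, -0.16], [-3.1, 3.1]. Speed limits (rad/s): [2.79, 2.79, 3.14, 3.14, 3.14, 3.14].

INTERFACE

Orientations are given as a unit quaternion [w, x, y, z].
In Python, from bench import state, grab_frame, camera_info, close_job, tcp_to_grasp gives the robot as it stands. The module is installed in compiled form; this text tells all that it offers.
- The arm moves only by the tool move_arm, never from a script. Its argument "increments" is a list that holds one entry, the list of rows, each a list of 6 numbers: the shift along the tool's x, y, z scaled (see below), then the turn, a rotation vector about the tool's x, y, z scaled (see below). In form: [[[x, y, z, wx, wy, wz], ...]]. A call has 1 to 10 rows; each row is the pose to reach, as a shift and turn from the pose measured when the call began, along the tool's axes at that moment; what a row does not reach only later rows make up. The controller multiplies each number of a shift by 100 mm and each number of a turn by pi/4 rad. A row lasts 1/12 s, in which the tool goes at most 41.7 mm and 7.16 degrees, less where a joint would pass 70% of its speed; a pose out of reach is approached as far as the arm can. A call with a number of a shift or a turn outside -1 to 1 is refused whole. A call with a gripper value outside its range is refused whole. "hand" is the gripper command: -1 is shut, 1 is fully open, values between are in proportion, set as the call begins (left out, the last holds). The fingers move at their own pace and stop on an object; "newtons" is the grip in N (left out, the last holds). Time passes only in rows, so rows that repeat a pose let the fingers close. It gives the time, the measured TCP pose, the force and the opening at its end, in the units of the state.
- state(): the state, without advancing time (a new reading comes with each control period).
- grab_frame(name): name is "side" or "top" or "wrist"; returns the picture (480x640x3 uint8, blue, green, red); there is no depth.
- camera_info(name): a dict with "mtx" (3x3 intrinsics, pixels), "distortion" ([k1, k2, p1, p2, k3] as OpenCV has them; the pictures are not rectified), "origin" and "orientation" of the camera in the world. Camera axes: x right, y down, z forward; pixel columns grow to the right and rows downward; lengths in m; the calibration is good to about 2 mm. A picture is of the moment at which its call begins: read the wrist's pose just before it. camera_info takes no time and is no camera call; for the wrist camera it gives the pose at the moment of the call.
- close_job(): hands the job in, once; it reports no verdict.
The state is a dict: "t": time; "joint_pos": joint angles; "joint_vel": joint speeds; "tau": joint torques, N m; "position": TCP position; "ee_rot": TCP orientation; "ft_force": force on the tool from outside, world axes, zero at the start; "wrist_torque": the same for the moment, N m; "opening": finger opening in m.
Only numpy, scipy, OpenCV 4.12 (cv2) and the standard library are available. Lean on these libraries where they do the work, as an engineer would, in place of code of your own. Each camera call takes 0.05 s, during which the arm holds its last target.

TASK

Move the four loose rollers one by one from the blue notched parts rack into the open saddles of the aluminium roller stand, so that the top row runs in the same order as the bottom rollers already mounted there: yellow above yellow, black above black, bare steel above bare steel, orange above orange. Lower each roller into its saddles until both journals rest fully in the notches, never let one drop, and leave all four lying still. Leave the grease jar and the wrench where they are.

Things in the scene. Friction and masses are not known exactly. Their poses are not given: they have to be found in the camera images.
- roller_yellow (a point): Loose top roller, yellow polyurethane: body 28 mm dia, 80 long; 14 mm dia steel journals stand out 28 mm at each end; 0.15-0.5 kg. Point: its centre, on the axis; x along the axis (y, z turn as it rolls). Starts level in the blue rack's row of four, 72 mm pitch, axis 42 mm up, in V notches of two combs 96 mm apart inside that rise 10 mm above the axis; rack floor 8 mm high.
- roller_black (a point): Loose top roller, black rubber: body 28 mm dia, 80 long; 14 mm dia steel journals stand out 28 mm at each end; 0.15-0.5 kg. Point: its centre, on the axis; x along the axis (y, z turn as it rolls). Starts level in the blue rack's row of four, 72 mm pitch, axis 42 mm up, in V notches of two combs 96 mm apart inside that rise 10 mm above the axis; rack floor 8 mm high.
- roller_steel (a point): Loose top roller, bare steel: body 28 mm dia, 80 long; 14 mm dia steel journals stand out 28 mm at each end; 0.15-0.5 kg. Point: its centre, on the axis; x along the axis (y, z turn as it rolls). Starts level in the blue rack's row of four, 72 mm pitch, axis 42 mm up, in V notches of two combs 96 mm apart inside that rise 10 mm above the axis; rack floor 8 mm high.
- roller_orange (a point): Loose top roller, orange silicone: body 28 mm dia, 80 long; 14 mm dia steel journals stand out 28 mm at each end; 0.15-0.5 kg. Point: its centre, on the axis; x along the axis (y, z turn as it rolls). Starts level in the blue rack's row of four, 72 mm pitch, axis 42 mm up, in V notches of two combs 96 mm apart inside that rise 10 mm above the axis; rack floor 8 mm high.
- seat_yellow (a point): Place in the aluminium stand over the fixed bottom roller, yellow polyurethane (28 mm dia, axis 30 mm below). Point: top roller's centre when seated, 88 mm up; x along roller axis, y along the row (72 mm pitch), z up. Saddles: 90-degree V notches, 40 mm wide, 20 deep, in 10 mm side plates 96 mm apart inside; plates rise 10 mm above the point, screws 16.
- seat_black (a point): Place in the aluminium stand over the fixed bottom roller, black rubber (28 mm dia, axis 30 mm below). Point: top roller's centre when seated, 88 mm up; x along roller axis, y along the row (72 mm pitch), z up. Saddles: 90-degree V notches, 40 mm wide, 20 deep, in 10 mm side plates 96 mm apart inside; plates rise 10 mm above the point, screws 16.
- seat_steel (a point): Place in the aluminium stand over the fixed bottom roller, bare steel (28 mm dia, axis 30 mm below). Point: top roller's centre when seated, 88 mm up; x along roller axis, y along the row (72 mm pitch), z up. Saddles: 90-degree V notches, 40 mm wide, 20 deep, in 10 mm side plates 96 mm apart inside; plates rise 10 mm above the point, screws 16.
- seat_orange (a point): Place in the aluminium stand over the fixed bottom roller, orange silicone (28 mm dia, axis 30 mm below). Point: top roller's centre when seated, 88 mm up; x along roller axis, y along the row (72 mm pitch), z up. Saddles: 90-degree V notches, 40 mm wide, 20 deep, in 10 mm side plates 96 mm apart inside; plates rise 10 mm above the point, screws 16.
- jar: White grease jar with a red lid, 60 mm in diameter, 65 mm high, standing on the bench beyond the work; bystander, leave alone. Origin: centre of its underside, z up.
- wrench: Steel wrench, 160 mm long, about 8 mm thick, lying flat on the bench beyond the work; bystander, leave alone. Origin: near its middle, on the underside; x along the wrench.

How it is judged:
By the outcome, as a careful person would: the job done as asked, in the order asked, and still so for the second after the job is handed in, with the robot touching nothing.
It also fails if it takes over 112 s, if anything falls off the work surface, if the arm or the gripper's body presses on something with over 40 N, if the wrist force passes 120 N, or if a joint passes its speed limit or range.

## Working session

There is one attempt and no reset: what is moved stays moved. The work goes in short steps, Python scripts to look and compute and a tool call to move; the robot and the scene stay as the last step left them, time stands still between calls to the robot, and variables do not carry over. Pictures are saved under pics/ and viewed, and the job is handed in when it is done.

Besides the shell and the picture viewer there is one more tool, called after "Request:" as name([rows], argument=value, ...), one row to a line, values as JSON. move_arm: Moves the arm, as the interface text tells. Shifts and turns lie within -1 to 1; 1 stands for 100 mm of shift or pi/4 rad of turn. Its arguments: {"type":"object","properties":{"increments":{"type":"array"},"hand":{"type":"number"},"newtons":{"type":"number"}},"required":["increments"]}

```bash
mkdir -p pics
python3 - <<'E'
from bench import *
import cv2
s=state();print(s);print(tcp_to_grasp)
for n in ["side","top","wrist"]:
    print(n,camera_info(n)); cv2.imwrite(f"pics/{n}0.png",grab_frame(n))
E
```

```text
{'t': 0.0, 'joint_pos': array([-9.77403936e-01,  3.85573421e-01,  6.65045595e-03, -5.53777450e-04,
       -1.19399701e+00, -2.58592871e-01]), 'joint_vel': array([-0.00129868,  0.00095553, -0.00127162, -0.00021079, -0.0006237 ,
       -0.0001913 ]), 'tau': array([-3.59194919e-04, -3.92288983e+01,  1.88404459e+01,  4.18633595e+00,
       -4.64828394e-03,  1.51984852e-05]), 'position': array([ 0.20520202, -0.58974045,  0.23021291]), 'ee_rot': array([-9.03463419e-04,  5.79487852e-01,  8.14980145e-01,  6.14374840e-04]), 'ft_force': array([-0.17500441,  0.22603405, -1.14854748]), 'wrist_torque': array([ 0.03139177,  0.01517913, -0.02382716]), 'opening': 0.08572573510271007}
-0.0187
side {'mtx': array([[490.16035342,   0.        , 318.40357316],
       [  0.        , 490.16035342, 245.56631444],
       [  0.        ,   0.        ,   1.        ]]), 'distortion': array([-0.07827301,  0.        ,  0.        ,  0.        ,  0.        ]), 'origin': array([0.41005938, 0.79812649, 0.59692997]), 'orientation': array([ 0.06632264, -0.1035541 ,  0.86582929, -0.48499227])}
top {'mtx': array([[524.52992024,   0.        , 327.73236518],
       [  0.        , 524.52992024, 233.46444369],
       [  0.        ,   0.        ,   1.        ]]), 'distortion': array([-0.08540399,  0.        ,  0.        ,  0.        ,  0.        ]), 'origin': array([0.55450615, 0.01956167, 1.27365081]), 'orientation': array([ 0.01740697, -0.69786224,  0.71551031, -0.027024  ])}
wrist {'mtx': array([[336.6696174 ,   0.        , 318.86318695],
       [  0.        , 336.6696174 , 243.65943209],
       [  0.        ,   0.        ,   1.        ]]), 'distortion': array([0.01704545, 0.        , 0.        , 0.        , 0.        ]), 'origin': array([ 0.14060567, -0.61216558,  0.37270283]), 'orientation': array([0.07858699, 0.57448831, 0.80698785, 0.11206191])}
```

View pics/top0.png

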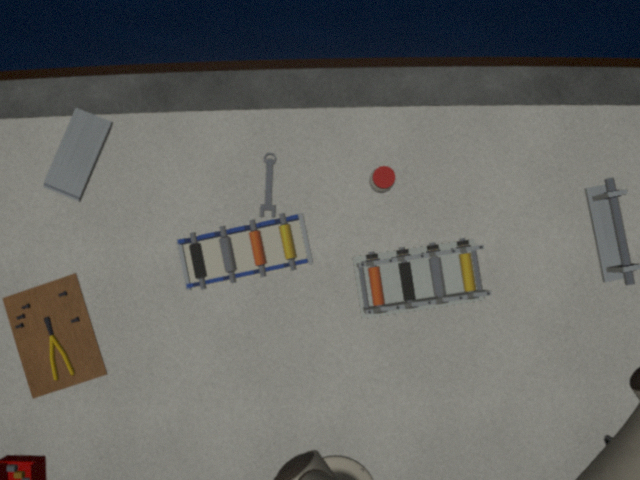

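View pics/side0.png

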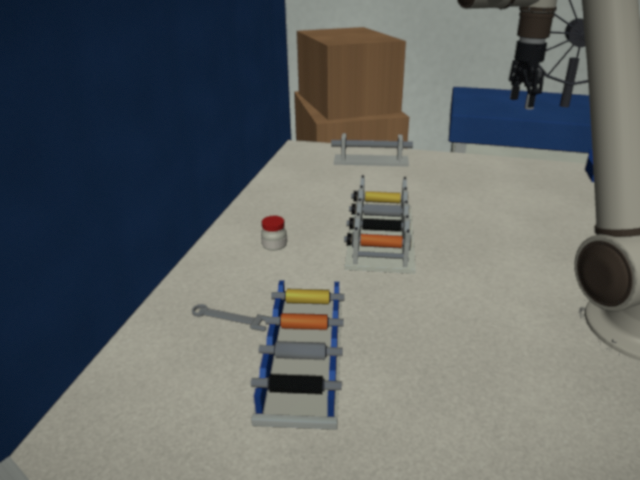

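View pics/wrist0.png

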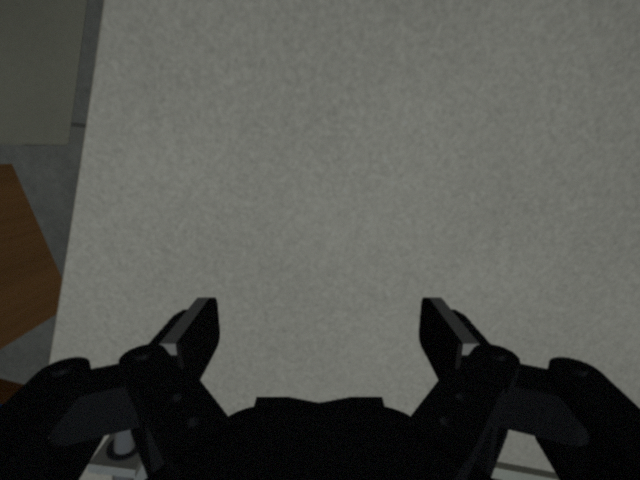

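Run:
```python
import cv2
a=cv2.imread("pics/top0.png")
cv2.imwrite("pics/c1.png",cv2.resize(a[200:300,170:320],None,fx=5.3,fy=5.3,interpolation=cv2.INTER_CUBIC))
cv2.imwrite("pics/c2.png",cv2.resize(a[225:325,350:500],None,fx=5.3,fy=5.3,interpolation=cv2.INTER_CUBIC))
a=cv2.imread("pics/side0.png")
cv2.imwrite("pics/c3.png",cv2.resize(a[170:280,330:430],None,fx=5.3,fy=5.3,interpolation=cv2.INTER_CUBIC))
```

```text
(no output)
```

View pics/c1.png

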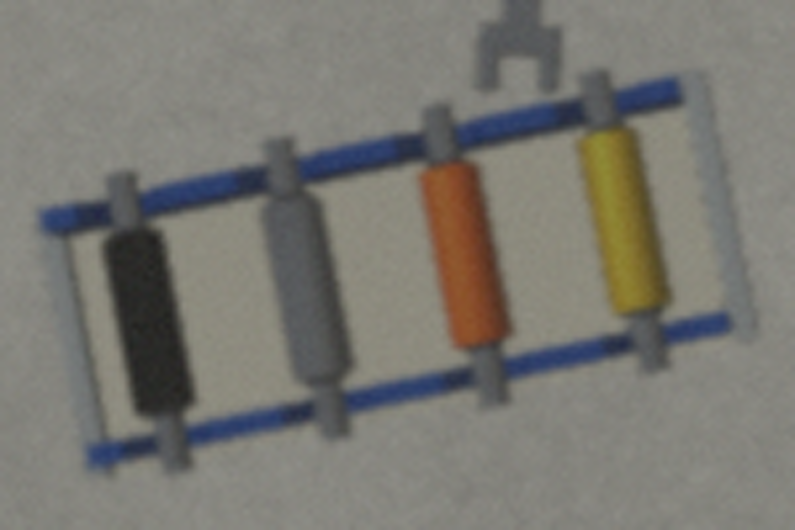

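View pics/c2.png

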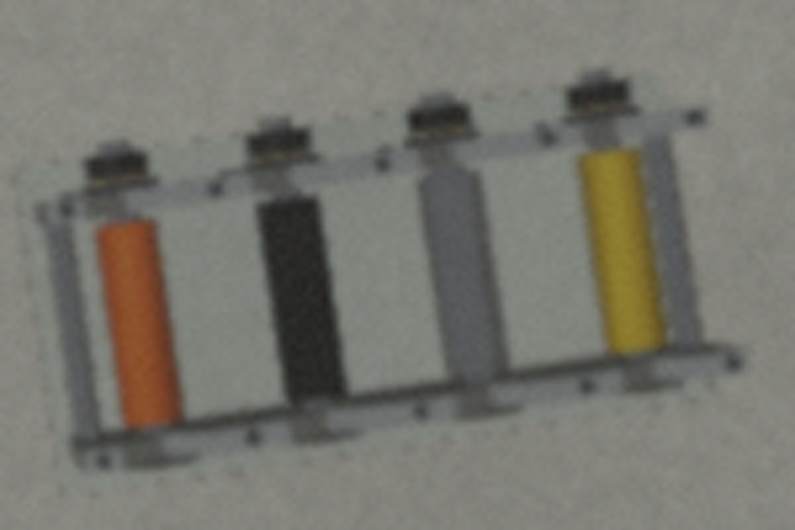

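View pics/c3.png

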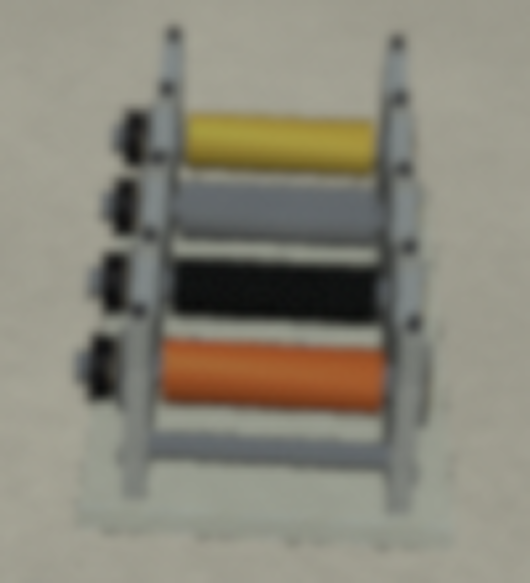

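```bash
cat > h.py <<'E'
import numpy as np,cv2
from scipy.spatial.transform import Rotation as R
from scipy.optimize import least_squares
from bench import *
def q2R(q): return R.from_quat(np.roll(np.asarray(q),-1))
def proj(P,ci):
    Rm=q2R(ci["orientation"]).as_matrix()
    P=(np.atleast_2d(P)-ci["origin"])@Rm
    return cv2.projectPoints(P,np.zeros(3),np.zeros(3),ci["mtx"],ci["distortion"])[0][:,0]
def ray(px,z,ci):
    u=cv2.undistortPoints(np.array(px,float).reshape(-1,1,2),ci["mtx"],ci["distortion"])[:,0]
    d=np.c_[u,np.ones(len(u))]@q2R(ci["orientation"]).as_matrix().T
    return ci["origin"]+d*((z-ci["origin"][2])/d[:,2])[:,None]
def crop(px,off,f=5.3): return (np.array(px,float)+.5)/f-.5+np.array(off)
def fit2d(local,world):
    # local (n,2), world (n,2): x,y,theta
    f=lambda p:(local@np.array([[np.cos(p[2]),np.sin(p[2])],[-np.sin(p[2]),np.cos(p[2])]])+p[:2]-world).ravel()
    best=min((least_squares(f,[*world.mean(0),t]) for t in (0,1.57,3.14,-1.57)),key=lambda r:r.cost)
    return best.x,f(best.x).reshape(-1,2)
E
cat > fit.py <<'E'
from h import *
np.set_printoptions(precision=4,suppress=True)
ci=camera_info("top")
p=crop([(134,232),(165,410),(291,195),(322,380),(450,165),(482,345),(608,132),(640,308)],(170,200))
W=ray(p,.042,ci)[:,:2]; print(W)
# local: x toward far? y row: black -108.. yellow
L=np.array([(s*.040,y) for y in (.108,.036,-.036,-.108) for s in (1,-1)])
print("rack",*fit2d(L,W))
p=crop([(216,187),(383,162),(546,135),(253,437),(420,410),(587,385)],(350,225))
W=ray(p,.104,ci)[:,:2]
L=np.array([(s*.053,y) for s in (1,-1) for y in (.072,0,-.072)])
print("stand",*fit2d(L,W))
p=crop([(140,325),(303,300),(463,277),(622,250)],(350,225))
print("bottom", ray(p,.058,ci)[:,:2])
E
python3 fit.py
```

```text
[[0.6161 0.3153]
 [0.5369 0.3024]
 [0.6309 0.245 ]
 [0.5486 0.2324]
 [0.6425 0.174 ]
 [0.5623 0.1612]
 [0.6555 0.1035]
 [0.577  0.0909]]
rack [0.5962 0.2031 0.1792] [[ 0.0002  0.0012]
 [ 0.0007 -0.0002]
 [-0.0017  0.0007]
 [ 0.0019 -0.001 ]
 [-0.0005  0.0008]
 [ 0.0009 -0.0007]
 [-0.0006  0.0004]
 [-0.0009 -0.0013]]
stand [ 0.5216 -0.2129  0.1228] [[ 0.0001  0.0007]
 [ 0.0002  0.0005]
 [-0.0006 -0.0008]
 [ 0.0002  0.0001]
 [-0.0002 -0.0003]
 [ 0.0003 -0.0002]]
bottom [[ 0.5065 -0.1066]
 [ 0.5154 -0.1784]
 [ 0.5234 -0.2494]
 [ 0.5332 -0.3207]]
```

```bash
cat > go.py <<'E'
import sys
from h import *
np.set_printoptions(precision=3,suppress=True)
RACK=(.5962,.2031,.1792); STAND=(.5216,-.2129,.1228)
RY=dict(k=.108,s=.036,o=-.036,y=-.108); SY=dict(o=.108,k=.036,s=-.036,y=-.108)
def tgt(w,c):
    b,l=(RACK,RY[c]) if w=="r" else (STAND,SY[c])
    return np.array([b[0]-l*np.sin(b[2]),b[1]+l*np.cos(b[2])]),b[2]
if __name__=="__main__":
    w,c,z=sys.argv[1],sys.argv[2],float(sys.argv[3])
    p,th=tgt(w,c)
    s=state();Rc=q2R(s["ee_rot"])
    x=np.array([-np.sin(th),np.cos(th),0]);zz=np.array([0,0,-1.]);Rt=R.from_matrix(np.c_[x,np.cross(zz,x),zz])
    print("t",s["t"],"pos",s["position"],"F",s["ft_force"],"open",s["opening"],"tgt",p)
    print("shift",Rc.inv().apply(np.r_[p,z]-s["position"])/.1,"turn",(Rc.inv()*Rt).as_rotvec()/(np.pi/4), "j",s["joint_pos"])
E
python3 go.py r y .12
python3 - <<'E'
from go import *
ci=camera_info("side")
for c in "yosk":
    print(c,proj(np.r_[tgt("r",c)[0],.042],ci),proj(np.r_[tgt("s",c)[0],.058],ci))
E
```

```text
t 0.15 pos [ 0.205 -0.59   0.23 ] F [-1.284  0.218  0.624] open 0.0851779176370346 tgt [0.615 0.097]
shift [5.137 6.13  1.113] turn [-0.    -0.002  0.198] j [-0.977  0.385  0.007 -0.    -1.194 -0.259]
y [[307.502 295.861]] [[381.656 196.897]]
o [[303.961 320.961]] [[380.336 240.643]]
s [[299.89  349.834]] [[381.27  209.948]]
k [[295.17  383.336]] [[380.834 224.448]]
```

Request:
move_arm([
  [[0.4,0.5,0,0,0,0.05],[0.7,0.8,0,0,0,0.1],[0.85,1,0,0,0,0.15],[0.85,1,0,0,0,0.2]],
], hand=0.2, newtons=40)

```text
t: 0.48
position: [0.2733, -0.4725, 0.2305]
ee_rot: [-0.001, 0.641, 0.768, 0.001]
ft_force: [-0.4, -0.2, -0.3]
opening: 0.0516
```

Request:
move_arm([
  [[0.3,0.3,0,0,0,0],[0.6,0.6,0,0,0,0],[1,1,0,0,0,0],[1,1,0,0,0,0]],
])

```text
t: 0.82
position: [0.3551, -0.3534, 0.2308]
ee_rot: [-0.001, 0.64, 0.768, 0.002]
ft_force: [-0.7, 0.0, 0.2]
opening: 0.0512
```

Request:
move_arm([
  [[0.3,0.3,0,0,0,0],[0.6,0.6,0,0,0,0],[1,1,0,0,0,0],[1,1,0,0,0,0]],
])

```text
t: 1.15
position: [0.4371, -0.234, 0.2313]
ee_rot: [-0.001, 0.639, 0.769, 0.002]
ft_force: [-0.1, -0.4, 0.3]
opening: 0.051
```

Request:
move_arm([
  [[0.3,0.3,0,0,0,0],[0.6,0.6,0,0,0,0],[1,1,0,0,0,0],[1,1,0,0,0,0]],
])

```text
t: 1.48
position: [0.519, -0.1141, 0.2317]
ee_rot: [-0.001, 0.638, 0.77, 0.002]
ft_force: [0.3, -1.1, -0.5]
opening: 0.051
```

```bash
python3 go.py r y .12
```

```text
t 1.4833 pos [ 0.519 -0.114  0.232] F [ 0.343 -1.059 -0.526] open 0.051002547706958425 tgt [0.615 0.097]
shift [1.888 1.338 1.128] turn [ 0.003 -0.005  0.01 ] j [ 0.086  0.225 -0.219 -0.005 -1.125 -1.468]
```

Request:
move_arm([
  [[0.3,0.3,0,0,0,0],[0.6,0.6,0.1,0,0,0],[0.95,0.7,0.3,0,0,0],[0.95,0.7,0.3,0,0,0]],
])

```text
t: 1.82
position: [0.5699, -0.0031, 0.1986]
ee_rot: [-0.003, 0.636, 0.771, 0.001]
ft_force: [-1.8, -0.7, -1.3]
opening: 0.0514
```

Request:
move_arm([
  [[0.3,0.2,0.1,0,0,0],[0.6,0.4,0.2,0,0,0],[0.8,0.5,0.4,0,0,0],[0.8,0.5,0.4,0,0,0],[0.8,0.5,0.4,0,0,0]],
])

```text
t: 2.23
position: [0.6028, 0.0859, 0.157]
ee_rot: [-0.004, 0.636, 0.772, -0.001]
ft_force: [1.1, -0.1, 1.1]
opening: 0.0514
```

```bash
python3 go.py r y .12; python3 -c "
from h import *
cv2.imwrite('pics/w1.png',grab_frame('wrist'))"; python3 -c "
from go import *
ci=camera_info('wrist')
for c in 'yosk': print(c,proj(np.r_[tgt('r',c)[0],.042],ci))"
```

```text
t 2.2333 pos [0.603 0.086 0.157] F [ 1.072 -0.142  1.082] open 0.05138328385339058 tgt [0.615 0.097]
shift [0.081 0.147 0.37 ] turn [-0.008 -0.006  0.018] j [ 0.404  0.421 -0.129 -0.007 -1.026 -1.778]
y [[329.097 255.828]]
o [[418.306 256.721]]
s [[507.84  257.645]]
k [[598.317 258.606]]
```

View pics/w1.png

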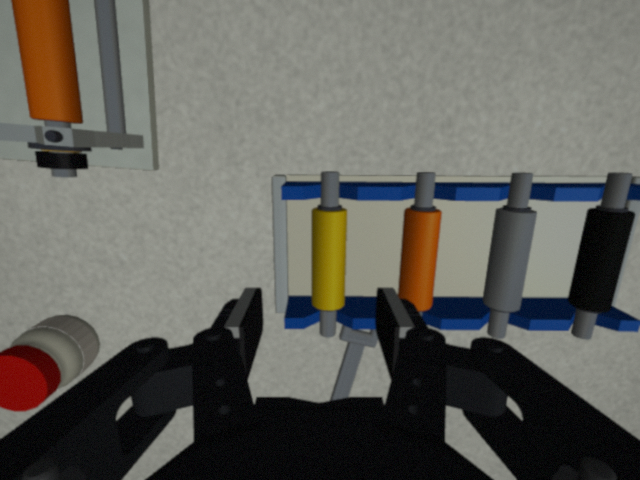

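Request:
move_arm([
  [[0.08,0.15,0.2,0,0,0.02],[0.08,0.15,0.37,0,0,0.02],[0.08,0.15,0.37,0,0,0.02],[0.08,0.15,0.37,0,0,0.02]],
])

```text
t: 2.62
position: [0.6159, 0.0947, 0.1216]
ee_rot: [-0.003, 0.643, 0.766, -0.001]
ft_force: [0.0, -0.1, 0.1]
opening: 0.0515
```

```bash
python3 go.py r y .0233
```

```text
t 2.6167 pos [0.616 0.095 0.122] F [ 0.041 -0.109  0.099] open 0.05146908617331735 tgt [0.615 0.097]
shift [0.018 0.004 0.983] turn [-0.007 -0.006 -0.005] j [ 0.409  0.477 -0.135 -0.007 -0.963 -1.801]
```

Request:
move_arm([
  [[0.02,0,0.3,-0.01,-0.01,0],[0.02,0,0.6,-0.01,-0.01,0],[0.02,0,0.8,-0.01,-0.01,0],[0.02,0,0.95,-0.01,-0.01,0],[0.02,0,0.97,-0.01,-0.01,0],[0.02,0,0.97,-0.01,-0.01,0]],
])

```text
t: 3.12
position: [0.6154, 0.0963, 0.0255]
ee_rot: [0.002, 0.643, 0.766, 0.0]
ft_force: [-0.1, 0.1, -0.0]
opening: 0.0515
```

Request:
move_arm([
  [[0,0,0,0,0,0],[0,0,0,0,0,0],[0,0,0,0,0,0],[0,0,0,0,0,0],[0,0,0,0,0,0],[0,0,0,0,0,0]],
], hand=-1)

```text
t: 3.62
position: [0.6169, 0.0969, 0.028]
ee_rot: [0.004, 0.642, 0.766, 0.002]
ft_force: [-1.2, -0.0, 6.6]
opening: 0.0266
```

```bash
python3 go.py r y .14;python3 -c "
from h import *
cv2.imwrite('pics/w2.png',grab_frame('wrist'))"
```

```text
t 3.6167 pos [0.617 0.097 0.028] F [-1.198 -0.025  6.609] open 0.026576272028377323 tgt [0.615 0.097]
shift [-0.002 -0.006 -1.12 ] turn [ 0.009  0.004 -0.004] j [ 0.417  0.584 -0.232  0.007 -0.749 -1.817]
```

View pics/w2.png

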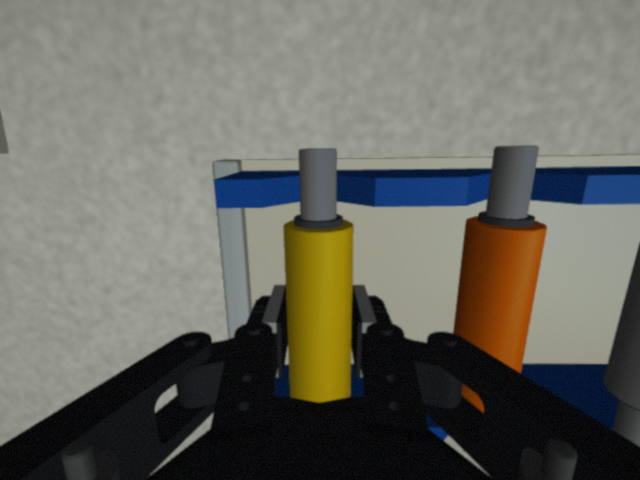

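Request:
move_arm([
  [[0,0,-0.1,0,0,0],[0,0,-0.25,0,0,0],[0,0,-0.5,0,0,0],[0,0,-0.8,0,0,0],[0,0,-1,0,0,0],[0,0,-1,0,0,0]],
])

```text
t: 4.17
position: [0.6189, 0.0979, 0.134]
ee_rot: [0.007, 0.642, 0.767, 0.006]
ft_force: [0.5, -0.2, -1.8]
opening: 0.0264
```

```bash
python3 go.py s y .16
```

```text
t 4.1667 pos [0.619 0.098 0.134] F [ 0.491 -0.169 -1.783] open 0.026413714104415526 tgt [ 0.535 -0.32 ]
shift [-3.967 -1.557 -0.279] turn [0.022 0.002 0.069] j [ 0.418  0.459 -0.136  0.008 -0.959 -1.816]
```

Request:
move_arm([
  [[-0.2,-0.1,-0.1,0,0,0.01],[-0.5,-0.2,-0.2,0.01,0,0.03],[-0.9,-0.3,-0.3,0.02,0,0.06],[-1,-0.4,-0.3,0.02,0,0.07]],
])

```text
t: 4.5
position: [0.5969, -0.0112, 0.1648]
ee_rot: [0.002, 0.664, 0.748, 0.0]
ft_force: [0.2, 1.0, -1.7]
opening: 0.0265
```

Request:
move_arm([
  [[-0.3,-0.1,0,0,0,0],[-0.7,-0.3,0,0,0,0],[-1,-0.4,0,0,0,0],[-1,-0.4,0,0,0,0]],
])

```text
t: 4.83
position: [0.5656, -0.1198, 0.1637]
ee_rot: [0.001, 0.666, 0.746, -0.001]
ft_force: [0.4, 0.4, -3.0]
opening: 0.027
```

Request:
move_arm([
  [[-0.3,-0.1,0,0,0,0],[-0.7,-0.3,0,0,0,0],[-1,-0.4,0,0,0,0],[-1,-0.4,0,0,0,0]],
])

```text
t: 5.17
position: [0.534, -0.228, 0.1627]
ee_rot: [-0.001, 0.669, 0.743, -0.002]
ft_force: [0.0, 0.4, -3.7]
opening: 0.0266
```

```bash
python3 go.py s y .16
```

```text
t 5.1667 pos [ 0.534 -0.228  0.163] F [ 0.036  0.351 -3.748] open 0.026577290926390187 tgt [ 0.535 -0.32 ]
shift [-0.916 -0.089  0.03 ] turn [-0.005  0.002 -0.022] j [-0.123  0.369 -0.201  0.003 -1.005 -1.344]
```

Request:
move_arm([
  [[-0.4,0,0,0,0,-0.01],[-0.8,-0.09,0,0,0,-0.02],[-0.92,-0.09,0,0,0,-0.02],[-0.92,-0.09,0,0,0,-0.02],[-0.92,-0.09,0,0,0,-0.02]],
])

```text
t: 5.58
position: [0.5338, -0.3207, 0.1615]
ee_rot: [-0.002, 0.664, 0.748, -0.002]
ft_force: [-0.1, -0.8, -3.0]
opening: 0.0267
```

```bash
python3 go.py s y .08;python3 -c "
from h import *
cv2.imwrite('pics/w3.png',grab_frame('wrist'));cv2.imwrite('pics/s3.png',cv2.resize(grab_frame('side')[130:300,290:470],None,fx=3.3,fy=3.3))"
```

```text
t 5.5833 pos [ 0.534 -0.321  0.161] F [-0.139 -0.757 -3.015] open 0.02666374935927744 tgt [ 0.535 -0.32 ]
shift [0.005 0.016 0.815] turn [-0.008  0.    -0.005] j [-0.28   0.437 -0.093  0.003 -1.046 -1.173]
```

View pics/w3.png

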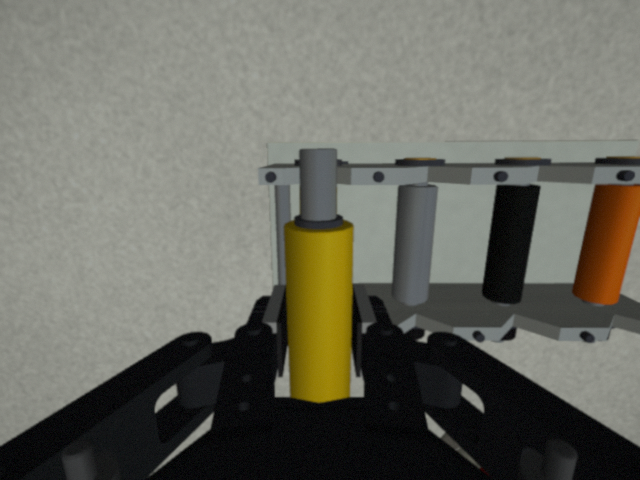

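View pics/s3.png

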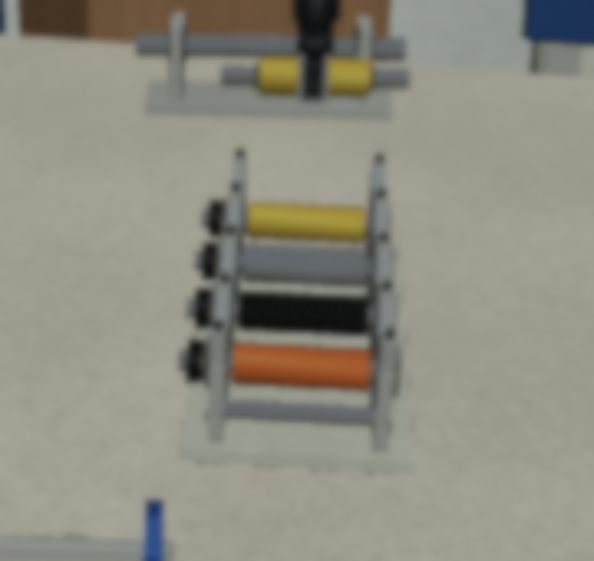

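Request:
move_arm([
  [[0,0.01,0.2,0,0,0],[0,0.02,0.4,0,0,0],[0,0.02,0.6,0,0,0],[0,0.02,0.7,0,0,0],[0,0.02,0.76,0,0,0],[0,0.02,0.78,0,0,0]],
])

```text
t: 6.18
position: [0.5358, -0.3184, 0.0835]
ee_rot: [-0.002, 0.662, 0.749, -0.003]
ft_force: [-0.0, 0.9, -2.8]
opening: 0.0263
```

Request:
move_arm([
  [[0,0,0.02,0,0,0],[0,0,0.04,0,0,0],[0,0,0.05,0,0,0]],
])

```text
t: 6.43
position: [0.5363, -0.3185, 0.0792]
ee_rot: [-0.001, 0.662, 0.749, -0.002]
ft_force: [0.3, 0.1, -2.1]
opening: 0.0264
```

```bash
python3 go.py s y .074;python3 -c "
from h import *
cv2.imwrite('pics/w4.png',grab_frame('wrist'));cv2.imwrite('pics/s4.png',cv2.resize(grab_frame('side')[150:260,330:430],None,fx=5.3,fy=5.3))"
```

```text
t 6.4333 pos [ 0.536 -0.318  0.079] F [ 0.324  0.083 -2.103] open 0.026428346667444043 tgt [ 0.535 -0.32 ]
shift [-0.014 -0.017  0.052] turn [-0.007  0.001  0.001] j [-0.275  0.524 -0.181  0.004 -0.87  -1.175]
```

View pics/s4.png

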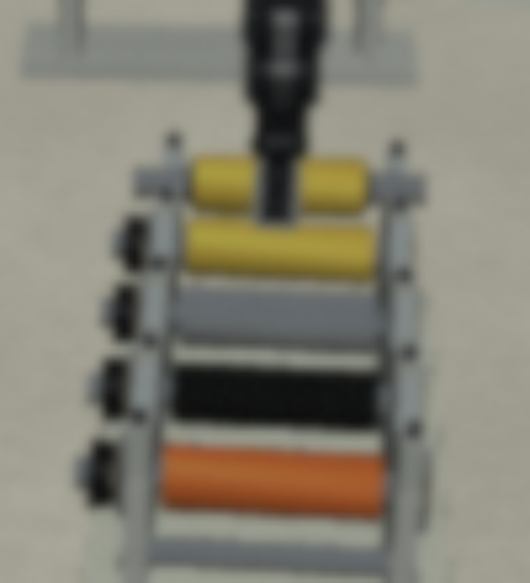

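View pics/w4.png

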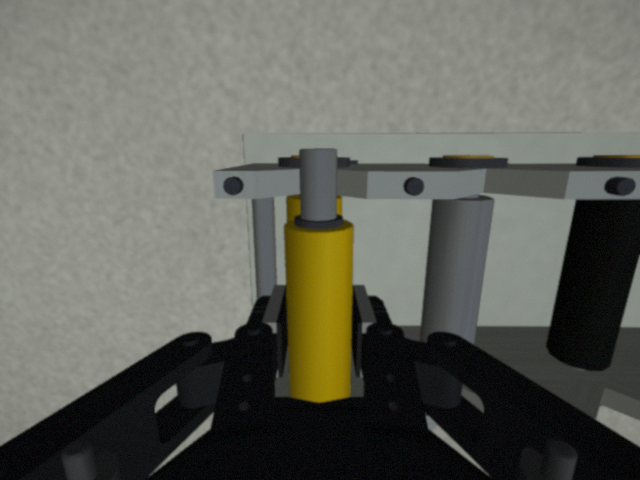

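Request:
move_arm([
  [[-0.01,-0.01,0.02,0,0,0],[-0.01,-0.01,0.03,0,0,0],[-0.01,-0.01,0.04,0,0,0],[-0.01,-0.01,0.04,0,0,0]],
])

```text
t: 6.87
position: [0.5355, -0.3202, 0.0756]
ee_rot: [-0.001, 0.662, 0.749, -0.002]
ft_force: [-0.6, -2.0, 0.5]
opening: 0.0264
```

Request:
move_arm([
  [[0,0,0.01,0,0,0],[0,0,0.02,0,0,0],[0,0,0.02,0,0,0]],
])

```text
t: 7.12
position: [0.5361, -0.3209, 0.0745]
ee_rot: [-0.0, 0.662, 0.749, -0.002]
ft_force: [-1.5, -1.7, 2.7]
opening: 0.0268
```

Contact starting; press a little further.

Request:
move_arm([
  [[0,0,0.01,0,0,0],[0,0,0.02,0,0,0],[0,0,0.03,0,0,0],[0,0,0.03,0,0,0]],
])

```text
t: 7.45
position: [0.5362, -0.3212, 0.074]
ee_rot: [0.001, 0.663, 0.749, -0.002]
ft_force: [-4.2, 0.7, 12.1]
opening: 0.0269
```

```bash
python3 go.py s y .074;python3 -c "
from h import *
cv2.imwrite('pics/s5.png',cv2.resize(grab_frame('side')[150:260,330:430],None,fx=5.3,fy=5.3))"
```

```text
t 7.45 pos [ 0.536 -0.321  0.074] F [-4.15   0.712 12.095] open 0.02689213728765078 tgt [ 0.535 -0.32 ]
shift [ 0.013 -0.012  0.   ] turn [-0.004  0.005 -0.001] j [-0.279  0.53  -0.187  0.007 -0.855 -1.174]
```

View pics/s5.png

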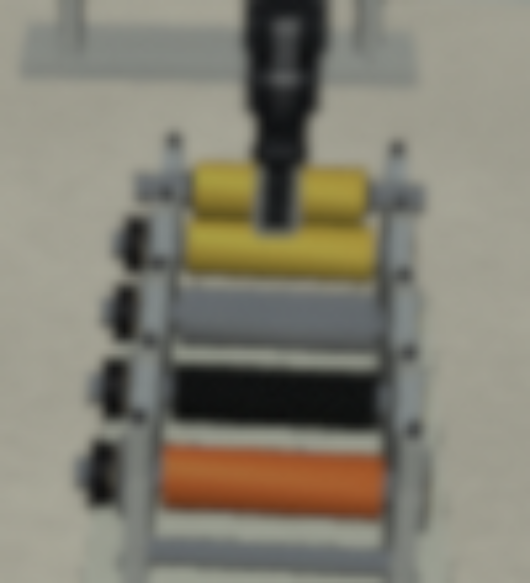

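Request:
move_arm([
  [[0,0,0,0,0,0],[0,0,0,0,0,0],[0,0,0,0,0,0]],
], hand=-0.25)

```text
t: 7.75
position: [0.5362, -0.3209, 0.0737]
ee_rot: [0.001, 0.662, 0.749, -0.002]
ft_force: [-0.5, -0.0, 0.1]
opening: 0.0321
```

Request:
move_arm([
  [[0,0,0,0,0,0],[0,0,0,0,0,0],[0,0,0,0,0,0],[0,0,0,0,0,0]],
], hand=0.15)

```text
t: 8.08
position: [0.5362, -0.3208, 0.0733]
ee_rot: [0.0, 0.662, 0.749, -0.002]
ft_force: [0.9, -0.4, -0.1]
opening: 0.0495
```

Request:
move_arm([
  [[0,0,-0.2,0,0,0],[0,0,-0.4,0,0,0],[0,0,-0.6,0,0,0],[0,0,-0.9,0,0,0],[0,0,-0.9,0,0,0]],
])

```text
t: 8.5
position: [0.5396, -0.3221, 0.1698]
ee_rot: [0.006, 0.662, 0.75, -0.001]
ft_force: [-0.4, -1.2, 1.1]
opening: 0.0489
```

```bash
python3 go.py r k .15;python3 -c "
from h import *
cv2.imwrite('pics/w6.png',grab_frame('wrist'));cv2.imwrite('pics/s6.png',cv2.resize(grab_frame('side')[150:260,330:430],None,fx=5.3,fy=5.3))"
```

```text
t 8.5 pos [ 0.54  -0.322  0.17 ] F [-0.362 -1.243  1.088] open 0.04885800699920051 tgt [0.577 0.309]
shift [6.222 1.152 0.142] turn [ 0.008  0.013 -0.07 ] j [-0.278  0.432 -0.082  0.008 -1.047 -1.173]
```

View pics/s6.png

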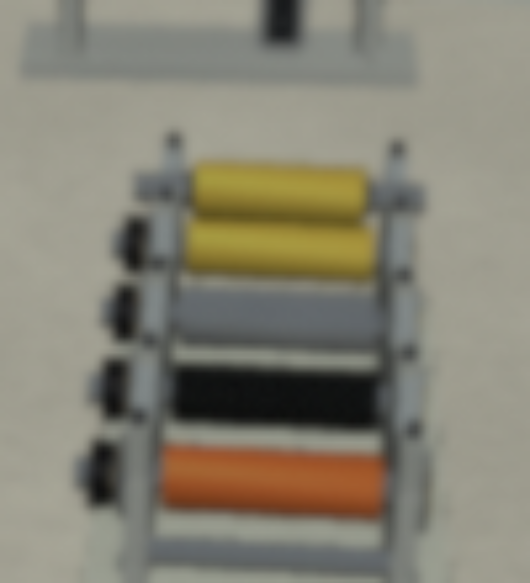

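View pics/w6.png

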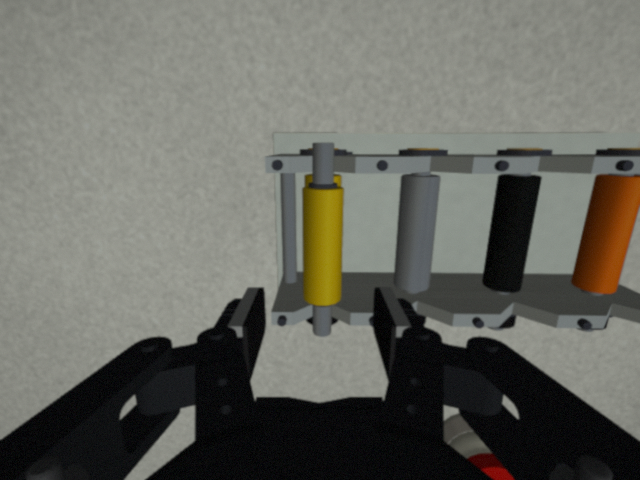

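Request:
move_arm([
  [[0.3,0.1,0,0,0,-0.02],[0.7,0.15,0,0,0.01,-0.04],[1,0.2,0,0.01,0.01,-0.07],[1,0.2,0,0.01,0.01,-0.07]],
])

```text
t: 8.93
position: [0.5441, -0.2147, 0.1629]
ee_rot: [-0.006, 0.64, 0.769, -0.002]
ft_force: [-0.3, -0.6, -0.1]
opening: 0.0492
```

Request:
move_arm([
  [[0.4,0.1,0,0,0,0],[0.8,0.15,0,0,0,0],[1,0.2,0,0,0,0],[1,0.2,0,0,0,0]],
])

```text
t: 9.27
position: [0.545, -0.1094, 0.1622]
ee_rot: [-0.006, 0.638, 0.77, -0.003]
ft_force: [0.4, 0.6, -0.3]
opening: 0.0491
```

Request:
move_arm([
  [[0.4,0.1,0,0,0,0],[0.8,0.15,0,0,0,0],[1,0.2,0,0,0,0],[1,0.2,0,0,0,0]],
])

```text
t: 9.6
position: [0.546, -0.0046, 0.1616]
ee_rot: [-0.007, 0.637, 0.771, -0.003]
ft_force: [1.3, 0.4, -0.2]
opening: 0.0488
```

Request:
move_arm([
  [[0.4,0.1,0,0,0,0],[0.8,0.15,0,0,0,0],[1,0.2,0,0,0,0],[1,0.2,0,0,0,0]],
])

```text
t: 9.93
position: [0.547, 0.0999, 0.1611]
ee_rot: [-0.007, 0.635, 0.772, -0.003]
ft_force: [0.6, 0.3, -0.2]
opening: 0.0491
```

Request:
move_arm([
  [[0.4,0.1,0,0,0,0],[0.8,0.15,0,0,0,0],[1,0.2,0,0,0,0],[1,0.2,0,0,0,0]],
])

```text
t: 10.27
position: [0.5478, 0.2041, 0.1603]
ee_rot: [-0.007, 0.634, 0.773, -0.004]
ft_force: [0.4, 0.2, -0.1]
opening: 0.0491
```

```bash
python3 go.py r k .12
```

```text
t 10.2667 pos [0.548 0.204 0.16 ] F [ 0.44   0.246 -0.117] open 0.04905654048779055 tgt [0.577 0.309]
shift [0.972 0.498 0.402] turn [-0.019 -0.008  0.023] j [ 0.627  0.382 -0.18  -0.014 -1.02  -1.994]
```

Request:
move_arm([
  [[0.4,0.2,0,0,0,0],[0.8,0.4,0.1,-0.01,0,0.02],[0.97,0.5,0.3,-0.02,-0.01,0.02],[0.97,0.5,0.4,-0.02,-0.01,0.02],[0.97,0.5,0.4,-0.02,-0.01,0.02],[0.97,0.5,0.4,-0.02,-0.01,0.02]],
])

```text
t: 10.77
position: [0.577, 0.3071, 0.1187]
ee_rot: [0.001, 0.641, 0.768, -0.002]
ft_force: [-0.0, -0.3, -0.3]
opening: 0.0493
```

```bash
python3 go.py r k .023; python3 -c "
from h import *
cv2.imwrite('pics/w7.png',grab_frame('wrist'))"; python3 -c "
from go import *
ci=camera_info('wrist')
for c in 'osk': print(c,proj(np.r_[tgt('r',c)[0],.042],ci))"
```

```text
t 10.7667 pos [0.577 0.307 0.119] F [-0.    -0.314 -0.326] open 0.049332170734659384 tgt [0.577 0.309]
shift [0.026 0.007 0.957] turn [-0.003  0.005  0.001] j [ 0.737  0.525 -0.061  0.002 -0.989 -2.129]
o [[110.657 252.204]]
s [[216.64  252.206]]
k [[321.785 252.235]]
```

View pics/w7.png

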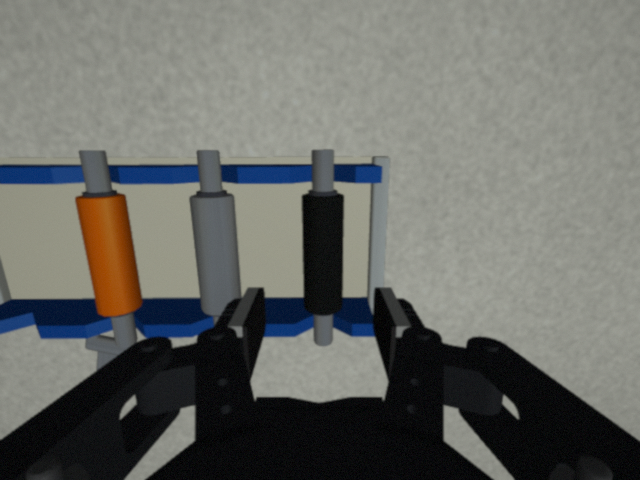

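Request:
move_arm([
  [[0.02,0,0.3,0,0,0],[0.02,0,0.6,0,0,0],[0.02,0.01,0.8,0,0,0],[0.02,0.01,0.95,0,0,0],[0.02,0.01,0.98,0,0,0],[0.02,0.01,0.98,0,0,0]],
])

```text
t: 11.32
position: [0.5785, 0.3078, 0.0223]
ee_rot: [0.001, 0.641, 0.767, -0.001]
ft_force: [-0.8, 0.6, 0.2]
opening: 0.0491
```

Request:
move_arm([
  [[0,0,0,0,0,0],[0,0,0,0,0,0],[0,0,0,0,0,0],[0,0,0,0,0,0],[0,0,0,0,0,0],[0,0,0,0,0,0]],
], hand=-1)

```text
t: 11.82
position: [0.5798, 0.3097, 0.0249]
ee_rot: [0.002, 0.641, 0.768, 0.002]
ft_force: [-2.3, 3.8, 6.2]
opening: 0.0266
```

Request:
move_arm([
  [[0,0,-0.1,0,0,0],[0,0,-0.25,0,0,0],[0,0,-0.5,0,0,0],[0,0,-0.8,0,0,0],[0,0,-1,0,0,0],[0,0,-1,0,0,0]],
])

```text
t: 12.32
position: [0.5816, 0.3101, 0.1304]
ee_rot: [0.003, 0.641, 0.768, 0.005]
ft_force: [0.4, 0.8, -0.7]
opening: 0.0267
```

```bash
python3 go.py s k .16
```

```text
t 12.3167 pos [0.582 0.31  0.13 ] F [ 0.434  0.79  -0.669] open 0.026729216108585908 tgt [ 0.517 -0.177]
shift [-4.679 -1.501 -0.325] turn [ 0.015 -0.003  0.073] j [ 0.737  0.515 -0.047  0.005 -0.997 -2.131]
```

Request:
move_arm([
  [[-0.2,-0.1,-0.1,0,0,0.01],[-0.5,-0.2,-0.2,0.01,0,0.03],[-0.9,-0.25,-0.3,0.02,0,0.06],[-1,-0.3,-0.33,0.02,0,0.07]],
])

```text
t: 12.65
position: [0.5687, 0.2014, 0.1629]
ee_rot: [-0.002, 0.663, 0.748, -0.002]
ft_force: [0.6, -0.1, -2.2]
opening: 0.0266
```

Request:
move_arm([
  [[-0.3,-0.1,0,0,0,0],[-0.7,-0.25,0,0,0,0],[-1,-0.35,0,0,0,0],[-1,-0.35,0,0,0,0]],
])

```text
t: 12.98
position: [0.5419, 0.092, 0.1613]
ee_rot: [-0.004, 0.666, 0.746, -0.006]
ft_force: [-1.0, 1.2, -3.2]
opening: 0.0266
```

Request:
move_arm([
  [[-0.3,-0.1,0,0,0,0],[-0.7,-0.25,0,0,0,0],[-1,-0.35,0,0,0,0],[-1,-0.35,0,0,0,0]],
])

```text
t: 13.32
position: [0.5146, -0.0162, 0.1604]
ee_rot: [-0.006, 0.668, 0.744, -0.009]
ft_force: [0.4, 0.4, -3.7]
opening: 0.027
```

Request:
move_arm([
  [[-0.3,-0.1,0,0,0,0],[-0.7,-0.2,0,0,0,0],[-1,-0.25,0,0,0,0],[-1,-0.25,0,0,0,0]],
])

```text
t: 13.65
position: [0.4983, -0.1222, 0.1599]
ee_rot: [-0.007, 0.67, 0.742, -0.01]
ft_force: [0.5, 0.6, -3.2]
opening: 0.0264
```

```bash
python3 go.py s k .16
```

```text
t 13.65 pos [ 0.498 -0.122  0.16 ] F [ 0.477  0.601 -3.158] open 0.026407838317749177 tgt [ 0.517 -0.177]
shift [-0.566  0.131 -0.003] turn [-0.032  0.003 -0.026] j [ 0.078  0.274 -0.353  0.004 -0.969 -1.549]
```

Request:
move_arm([
  [[-0.3,0,0,0,0,-0.01],[-0.5,0.1,0,-0.02,0,-0.02],[-0.57,0.13,0,-0.03,0,-0.03],[-0.57,0.13,0,-0.03,0,-0.03],[-0.57,0.13,0,-0.03,0,-0.03]],
])

```text
t: 14.07
position: [0.5161, -0.1773, 0.1587]
ee_rot: [-0.001, 0.662, 0.75, -0.002]
ft_force: [0.2, 0.6, -2.0]
opening: 0.0266
```

```bash
python3 go.py s k .077
```

```text
t 14.0667 pos [ 0.516 -0.177  0.159] F [ 0.233  0.628 -2.046] open 0.026588305253686856 tgt [ 0.517 -0.177]
shift [0.001 0.014 0.817] turn [-0.005  0.002  0.003] j [-0.033  0.318 -0.291  0.002 -0.966 -1.415]
```

Request:
move_arm([
  [[0,0.01,0.2,0,0,0],[0,0.01,0.4,0,0,0],[0,0.01,0.6,0,0,0],[0,0.01,0.7,0,0,0],[0,0.01,0.78,0,0,0],[0,0.01,0.8,0,0,0],[0,0.01,0.8,0,0,0]],
])

```text
t: 14.65
position: [0.5169, -0.177, 0.0787]
ee_rot: [-0.001, 0.661, 0.75, -0.002]
ft_force: [0.2, -0.1, -2.8]
opening: 0.0265
```

```bash
python3 go.py s k .071;python3 -c "
from h import *
cv2.imwrite('pics/w8.png',grab_frame('wrist'));cv2.imwrite('pics/s8.png',cv2.resize(grab_frame('side')[150:260,330:430],None,fx=5.3,fy=5.3))"
```

```text
t 14.65 pos [ 0.517 -0.177  0.079] F [ 0.165 -0.15  -2.767] open 0.02646282115628696 tgt [ 0.517 -0.177]
shift [-0.002  0.003  0.077] turn [-0.006  0.002  0.003] j [-0.032  0.416 -0.38   0.003 -0.779 -1.415]
```

View pics/s8.png

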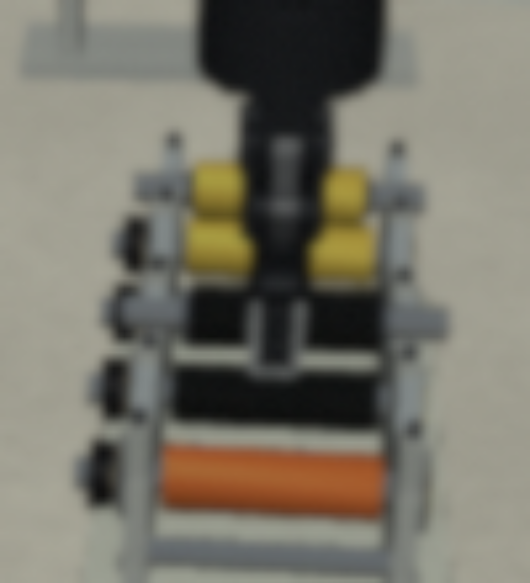

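View pics/w8.png

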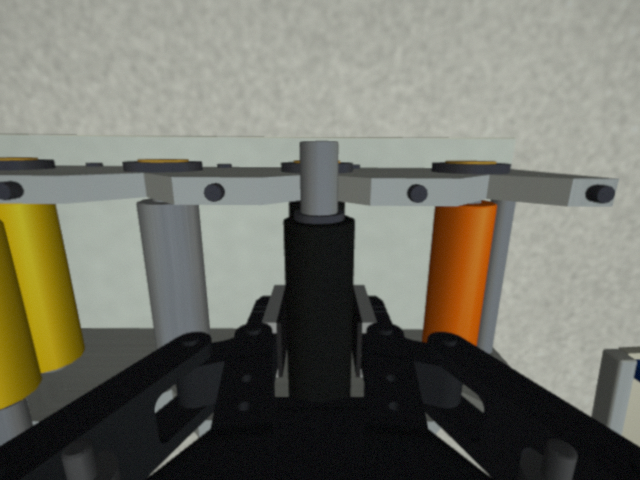

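Request:
move_arm([
  [[0,0.02,0.02,0,0,0],[0,0.03,0.04,0,0,0],[0,0.03,0.06,0,0,0],[0,0.03,0.07,0,0,0],[0,0.03,0.07,0,0,0]],
])

```text
t: 15.17
position: [0.5206, -0.177, 0.0726]
ee_rot: [-0.0, 0.661, 0.75, -0.001]
ft_force: [0.4, 0.8, -3.2]
opening: 0.0272
```

Request:
move_arm([
  [[0,0,0.01,0,0,0],[0,0,0.02,0,0,0],[0,0,0.02,0,0,0]],
])

```text
t: 15.42
position: [0.5211, -0.1776, 0.0713]
ee_rot: [0.001, 0.661, 0.75, -0.001]
ft_force: [0.2, -3.2, 1.1]
opening: 0.0268
```

Request:
move_arm([
  [[0,0,0.01,0,0,0],[0,0,0.02,0,0,0],[0,0,0.03,0,0,0],[0,0,0.03,0,0,0]],
])

```text
t: 15.75
position: [0.5213, -0.178, 0.0707]
ee_rot: [0.001, 0.661, 0.75, -0.001]
ft_force: [-5.0, -0.5, 12.2]
opening: 0.0268
```

Request:
move_arm([
  [[0,0,0,0,0,0],[0,0,0,0,0,0],[0,0,0,0,0,0]],
], hand=-0.25)

```text
t: 16.0
position: [0.5215, -0.1778, 0.0706]
ee_rot: [0.002, 0.661, 0.75, -0.001]
ft_force: [-0.6, 0.8, -0.2]
opening: 0.0323
```

Request:
move_arm([
  [[0,0,0,0,0,0],[0,0,0,0,0,0],[0,0,0,0,0,0],[0,0,0,0,0,0]],
], hand=0.15)

```text
t: 16.33
position: [0.5214, -0.1777, 0.0703]
ee_rot: [0.001, 0.661, 0.75, -0.001]
ft_force: [-0.1, -0.1, -0.2]
opening: 0.0489
```

Request:
move_arm([
  [[0,0,-0.2,0,0,0],[0,0,-0.4,0,0,0],[0,0,-0.6,0,0,0],[0,0,-0.9,0,0,0],[0,0,-0.9,0,0,0]],
])

```text
t: 16.75
position: [0.5249, -0.1781, 0.1662]
ee_rot: [0.006, 0.661, 0.751, 0.001]
ft_force: [0.2, -1.2, 1.5]
opening: 0.0492
```

```bash
python3 go.py r s .15;python3 -c "
from h import *
cv2.imwrite('pics/s9.png',cv2.resize(grab_frame('side')[150:260,330:430],None,fx=5.3,fy=5.3))"
```

```text
t 16.75 pos [ 0.525 -0.178  0.166] F [ 0.248 -1.18   1.521] open 0.04916052242230134 tgt [0.59  0.239]
shift [4.052 1.169 0.143] turn [ 0.013  0.01  -0.066] j [-0.031  0.316 -0.273  0.007 -0.97  -1.416]
```

View pics/s9.png

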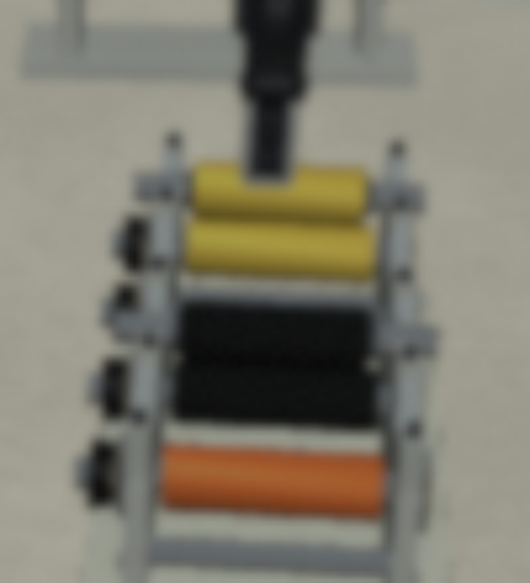

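Request:
move_arm([
  [[0.3,0.1,0,0,0,-0.02],[0.7,0.2,0,0,0.01,-0.04],[1,0.3,0,0.01,0.01,-0.07],[1,0.3,0,0.01,0.01,-0.07]],
])

```text
t: 17.13
position: [0.5416, -0.0708, 0.1626]
ee_rot: [-0.001, 0.638, 0.77, 0.0]
ft_force: [-0.6, 0.1, 0.0]
opening: 0.049
```

Request:
move_arm([
  [[0.4,0.1,0,0,0,0],[0.8,0.2,0,0,0,0],[1,0.3,0,0,0,0],[1,0.3,0,0,0,0]],
])

```text
t: 17.47
position: [0.5533, 0.0368, 0.1619]
ee_rot: [-0.001, 0.636, 0.771, 0.001]
ft_force: [0.1, -0.3, 0.1]
opening: 0.0493
```

Request:
move_arm([
  [[0.4,0.1,0,0,0,0],[0.8,0.2,0,0,0,0],[1,0.3,0,0,0,0],[1,0.3,0,0,0,0]],
])

```text
t: 17.8
position: [0.5645, 0.1443, 0.1611]
ee_rot: [-0.001, 0.635, 0.773, 0.001]
ft_force: [0.7, -0.3, -0.4]
opening: 0.0492
```

```bash
python3 go.py r s .12
```

```text
t 17.8 pos [0.565 0.144 0.161] F [ 0.66  -0.296 -0.369] open 0.049188103718656645 tgt [0.59  0.239]
shift [0.874 0.431 0.414] turn [-0.001 -0.004  0.02 ] j [ 0.526  0.372 -0.197 -0.004 -1.001 -1.9  ]
```

Request:
move_arm([
  [[0.4,0.2,0,0,0,0],[0.8,0.4,0.1,0,0,0.02],[0.87,0.41,0.3,0,0,0.02],[0.87,0.41,0.4,0,0,0.02],[0.87,0.41,0.4,0,0,0.02],[0.87,0.41,0.4,0,0,0.02]],
])

```text
t: 18.3
position: [0.5871, 0.2361, 0.1202]
ee_rot: [-0.002, 0.641, 0.767, -0.001]
ft_force: [-0.1, -0.5, 0.7]
opening: 0.0492
```

```bash
python3 go.py r s .021; python3 -c "
from h import *
cv2.imwrite('pics/w10.png',grab_frame('wrist'))"
```

```text
t 18.3 pos [0.587 0.236 0.12 ] F [-0.148 -0.491  0.656] open 0.049229760211376615 tgt [0.59  0.239]
shift [0.018 0.034 0.992] turn [-0.005 -0.002 -0.   ] j [ 0.636  0.492 -0.113 -0.003 -0.968 -2.026]
```

View pics/w10.png

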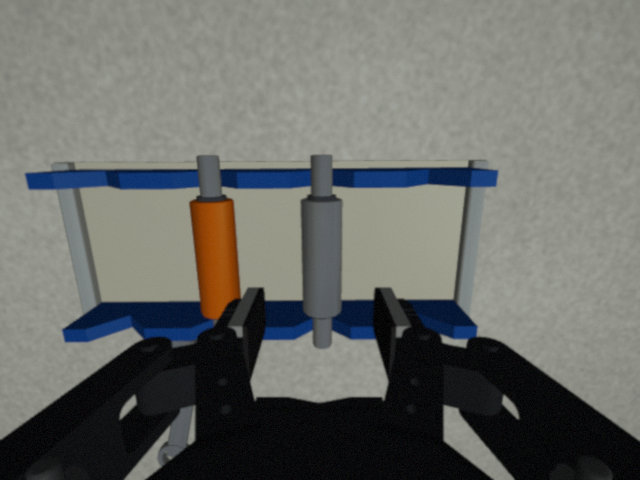

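Request:
move_arm([
  [[0.02,0,0.3,0,0,0],[0.02,0,0.6,0,0,0],[0.02,0.01,0.8,0,0,0],[0.02,0.01,0.95,0,0,0],[0.02,0.01,0.99,0,0,0],[0.02,0.01,0.99,0,0,0]],
])

```text
t: 18.85
position: [0.5883, 0.2373, 0.0225]
ee_rot: [-0.001, 0.642, 0.767, -0.0]
ft_force: [0.7, -0.2, 1.2]
opening: 0.0492
```

Request:
move_arm([
  [[0,0,0,0,0,0],[0,0,0,0,0,0],[0,0,0,0,0,0],[0,0,0,0,0,0],[0,0,0,0,0,0],[0,0,0,0,0,0]],
], hand=-1, newtons=50)

```text
t: 19.35
position: [0.5896, 0.2384, 0.0247]
ee_rot: [-0.001, 0.641, 0.767, 0.002]
ft_force: [-1.4, 1.9, 6.5]
opening: 0.0264
```

Request:
move_arm([
  [[0,0,-0.1,0,0,0],[0,0,-0.25,0,0,0],[0,0,-0.5,0,0,0],[0,0,-0.8,0,0,0],[0,0,-1,0,0,0],[0,0,-1,0,0,0]],
])

```text
t: 19.85
position: [0.5918, 0.239, 0.1302]
ee_rot: [0.001, 0.641, 0.767, 0.006]
ft_force: [1.4, 0.4, -1.9]
opening: 0.0264
```

```bash
python3 go.py s s .16
```

```text
t 19.85 pos [0.592 0.239 0.13 ] F [ 1.433  0.385 -1.93 ] open 0.02641390601831191 tgt [ 0.526 -0.249]
shift [-4.679 -1.512 -0.34 ] turn [ 0.013 -0.008  0.071] j [ 0.637  0.484 -0.101 -0.    -0.974 -2.028]
```

Request:
move_arm([
  [[-0.2,-0.1,-0.1,0,0,0.01],[-0.5,-0.2,-0.2,0.01,0,0.03],[-0.9,-0.25,-0.3,0.02,0,0.06],[-1,-0.3,-0.34,0.02,0,0.07]],
])

```text
t: 20.18
position: [0.579, 0.1307, 0.1634]
ee_rot: [-0.004, 0.664, 0.748, -0.001]
ft_force: [0.2, 0.2, -3.4]
opening: 0.0266
```

Request:
move_arm([
  [[-0.3,-0.1,0,0,0,0],[-0.7,-0.2,0,0,0,0],[-1,-0.3,0,0,0,0],[-1,-0.3,0,0,0,0]],
])

```text
t: 20.52
position: [0.5577, 0.0228, 0.1616]
ee_rot: [-0.006, 0.666, 0.746, -0.004]
ft_force: [-0.2, 0.9, -3.1]
opening: 0.0271
```

Request:
move_arm([
  [[-0.3,-0.1,0,0,0,0],[-0.7,-0.2,0,0,0,0],[-1,-0.3,0,0,0,0],[-1,-0.3,0,0,0,0]],
])

```text
t: 20.85
position: [0.5362, -0.0842, 0.1601]
ee_rot: [-0.008, 0.668, 0.744, -0.006]
ft_force: [0.0, 0.4, -2.8]
opening: 0.0263
```

Request:
move_arm([
  [[-0.3,-0.1,0,0,0,0],[-0.7,-0.2,0,0,0,0],[-1,-0.2,0,0,0,0],[-1,-0.2,0,0,0,0]],
])

```text
t: 21.18
position: [0.5261, -0.1896, 0.1588]
ee_rot: [-0.008, 0.67, 0.742, -0.007]
ft_force: [1.3, 0.4, -3.4]
opening: 0.0262
```

```bash
python3 go.py s s .16
```

```text
t 21.1833 pos [ 0.526 -0.19   0.159] F [ 1.293  0.398 -3.434] open 0.026152891861165452 tgt [ 0.526 -0.249]
shift [-0.587 -0.062 -0.012] turn [-0.027 -0.004 -0.026] j [-0.056  0.347 -0.245  0.    -1.    -1.412]
```

Request:
move_arm([
  [[-0.3,0,0,0,0,-0.01],[-0.5,-0.05,0,-0.02,0,-0.02],[-0.59,-0.06,0,-0.03,0,-0.03],[-0.59,-0.06,0,-0.03,0,-0.03],[-0.59,-0.06,0,-0.03,0,-0.03]],
])

```text
t: 21.6
position: [0.5254, -0.2488, 0.1576]
ee_rot: [-0.002, 0.662, 0.75, 0.002]
ft_force: [-0.7, -0.2, -3.1]
opening: 0.0266
```

```bash
python3 go.py s s .077;python3 -c "
from h import *
cv2.imwrite('pics/w11.png',grab_frame('wrist'))"
```

```text
t 21.6 pos [ 0.525 -0.249  0.158] F [-0.709 -0.19  -3.133] open 0.026644465377515962 tgt [ 0.526 -0.249]
shift [-0.003  0.006  0.806] turn [ 0.    -0.006  0.002] j [-0.166  0.375 -0.203 -0.005 -0.994 -1.277]
```

View pics/w11.png

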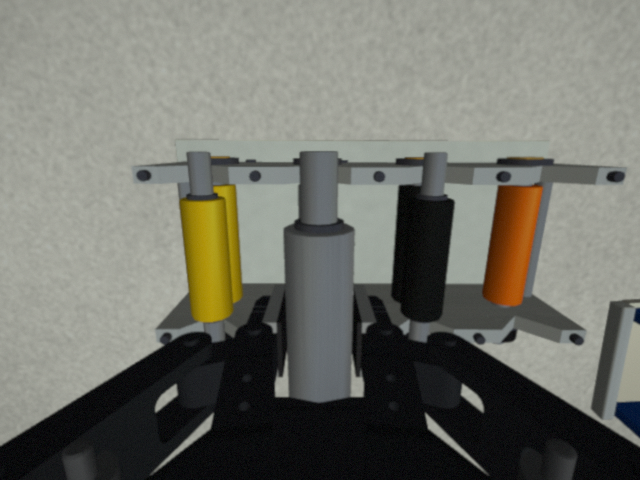

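Request:
move_arm([
  [[0,0.01,0.2,0,0,0],[0,0.01,0.4,0,0,0],[0,0.01,0.6,0,0,0],[0,0.01,0.7,0,0,0],[0,0.01,0.77,0,0,0],[0,0.01,0.79,0,0,0],[0,0.01,0.79,0,0,0]],
])

```text
t: 22.23
position: [0.527, -0.2475, 0.079]
ee_rot: [-0.001, 0.661, 0.75, 0.002]
ft_force: [-0.5, -0.6, -3.7]
opening: 0.0265
```

```bash
python3 go.py s s .071
```

```text
t 22.2333 pos [ 0.527 -0.248  0.079] F [-0.49 -0.62 -3.69] open 0.02651319690565754 tgt [ 0.526 -0.249]
shift [-0.01  -0.012  0.08 ] turn [ 0.001 -0.005  0.004] j [-0.163  0.465 -0.288 -0.006 -0.819 -1.277]
```

Request:
move_arm([
  [[-0.01,0,0.02,0,0,0],[-0.01,0,0.04,0,0,0],[-0.01,0,0.06,0,0,0],[-0.01,0,0.07,0,0,0],[-0.01,0,0.07,0,0,0]],
])

```text
t: 22.65
position: [0.5274, -0.2487, 0.0722]
ee_rot: [-0.001, 0.661, 0.75, 0.002]
ft_force: [-0.0, -0.7, -2.9]
opening: 0.0264
```

Request:
move_arm([
  [[0,0,0.01,0,0,0],[0,0,0.02,0,0,0],[0,0,0.02,0,0,0]],
])

```text
t: 22.9
position: [0.5278, -0.2492, 0.0712]
ee_rot: [-0.0, 0.661, 0.75, 0.002]
ft_force: [-1.5, -0.8, 3.1]
opening: 0.0261
```

Request:
move_arm([
  [[0,0,0.01,0,0,0],[0,0,0.02,0,0,0],[0,0,0.02,0,0,0],[0,0,0.02,0,0,0]],
])

```text
t: 23.23
position: [0.528, -0.2496, 0.0707]
ee_rot: [0.0, 0.661, 0.75, 0.002]
ft_force: [-3.0, -0.1, 8.4]
opening: 0.0263
```

Contact at the predicted height; release.

Request:
move_arm([
  [[0,0,0.01,0,0,0],[0,0,0.01,0,0,0],[0,0,0.01,0,0,0]],
], hand=-0.25)

```text
t: 23.48
position: [0.5282, -0.2494, 0.0696]
ee_rot: [0.0, 0.661, 0.75, 0.002]
ft_force: [-1.0, 0.0, -0.9]
opening: 0.0319
```

Request:
move_arm([
  [[0,0,0,0,0,0],[0,0,0,0,0,0],[0,0,0,0,0,0],[0,0,0,0,0,0]],
], hand=0.15)

```text
t: 23.82
position: [0.5281, -0.2494, 0.0694]
ee_rot: [0.0, 0.661, 0.75, 0.002]
ft_force: [-0.2, 0.9, 0.1]
opening: 0.0494
```

Request:
move_arm([
  [[0,0,-0.2,0,0,0],[0,0,-0.4,0,0,0],[0,0,-0.6,0,0,0],[0,0,-0.9,0,0,0],[0,0,-0.9,0,0,0]],
])

```text
t: 24.23
position: [0.5312, -0.2509, 0.1656]
ee_rot: [0.006, 0.661, 0.751, 0.004]
ft_force: [1.0, -0.5, 0.9]
opening: 0.0492
```

```bash
python3 go.py r o .15;python3 -c "
from h import *
cv2.imwrite('pics/s12.png',cv2.resize(grab_frame('side')[150:260,330:430],None,fx=5.3,fy=5.3))"
```

```text
t 24.2333 pos [ 0.531 -0.251  0.166] F [ 0.953 -0.545  0.854] open 0.04921170400811629 tgt [0.603 0.168]
shift [4.061 1.237 0.159] turn [ 0.017  0.005 -0.066] j [-0.166  0.369 -0.191 -0.001 -0.997 -1.277]
```

View pics/s12.png

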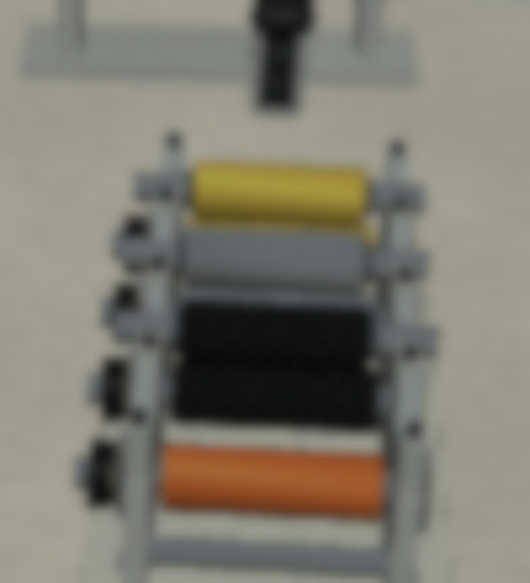

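Request:
move_arm([
  [[0.3,0.1,0,0,0,-0.02],[0.7,0.2,0,0,0.01,-0.04],[1,0.3,0,0.01,0.01,-0.07],[1,0.3,0,0.01,0.01,-0.07]],
])

```text
t: 24.62
position: [0.5478, -0.1432, 0.1625]
ee_rot: [-0.002, 0.638, 0.77, 0.003]
ft_force: [-0.3, 0.1, -1.2]
opening: 0.0491
```

Request:
move_arm([
  [[0.4,0.1,0,0,0,0],[0.8,0.2,0,0,0,0],[1,0.3,0,0,0,0],[1,0.3,0,0,0,0]],
])

```text
t: 24.95
position: [0.5593, -0.0356, 0.1627]
ee_rot: [-0.002, 0.636, 0.771, 0.003]
ft_force: [0.7, 0.1, 0.5]
opening: 0.049
```

Request:
move_arm([
  [[0.4,0.1,0,0,0,0],[0.8,0.2,0,0,0,0],[1,0.3,0,0,0,0],[1,0.3,0,0,0,0]],
])

```text
t: 25.28
position: [0.5705, 0.0718, 0.1627]
ee_rot: [-0.002, 0.635, 0.773, 0.004]
ft_force: [0.7, 0.2, 0.3]
opening: 0.049
```

```bash
python3 go.py r o .12
```

```text
t 25.2833 pos [0.571 0.072 0.163] F [0.688 0.172 0.29 ] open 0.04902121304616664 tgt [0.603 0.168]
shift [0.874 0.5   0.436] turn [ 0.003 -0.01   0.021] j [ 0.403  0.358 -0.214 -0.009 -0.995 -1.773]
```

Request:
move_arm([
  [[0.4,0.2,0,0,0,0],[0.8,0.4,0.1,0,0,0.02],[0.87,0.48,0.3,0,-0.01,0.02],[0.87,0.48,0.42,0,-0.01,0.02],[0.87,0.48,0.42,0,-0.01,0.02],[0.87,0.48,0.42,0,-0.01,0.02]],
])

```text
t: 25.78
position: [0.6, 0.1658, 0.1201]
ee_rot: [0.0, 0.641, 0.768, -0.001]
ft_force: [-0.5, -0.2, 0.5]
opening: 0.0491
```

```bash
python3 go.py r o .021; python3 -c "
from h import *
cv2.imwrite('pics/w13.png',grab_frame('wrist'))"
```

```text
t 25.7833 pos [0.6   0.166 0.12 ] F [-0.519 -0.165  0.497] open 0.04905194368043371 tgt [0.603 0.168]
shift [0.015 0.03  0.991] turn [-0.001  0.001  0.001] j [ 0.53   0.475 -0.145  0.001 -0.952 -1.921]
```

View pics/w13.png

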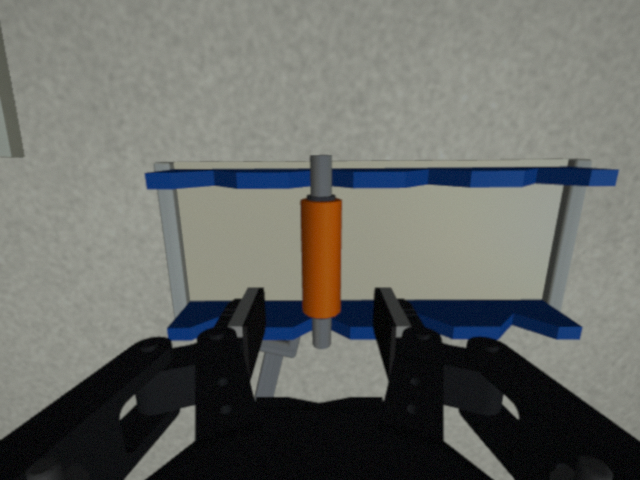

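Request:
move_arm([
  [[0.02,0,0.3,0,0,0],[0.02,0,0.6,0,0,0],[0.02,0.01,0.8,0,0,0],[0.02,0.01,0.95,0,0,0],[0.02,0.01,0.99,0,0,0],[0.02,0.01,0.99,0,0,0]],
])

```text
t: 26.33
position: [0.6015, 0.1668, 0.0224]
ee_rot: [0.001, 0.641, 0.767, 0.0]
ft_force: [0.1, -0.2, 0.8]
opening: 0.0489
```

Request:
move_arm([
  [[0,0,0,0,0,0],[0,0,0,0,0,0],[0,0,0,0,0,0],[0,0,0,0,0,0],[0,0,0,0,0,0],[0,0,0,0,0,0]],
], hand=-1)

```text
t: 26.83
position: [0.6027, 0.1676, 0.0246]
ee_rot: [0.002, 0.641, 0.768, 0.002]
ft_force: [-1.5, 0.4, 6.9]
opening: 0.0263
```

Request:
move_arm([
  [[0,0,-0.1,0,0,0],[0,0,-0.25,0,0,0],[0,0,-0.5,0,0,0],[0,0,-0.8,0,0,0],[0,0,-1,0,0,0],[0,0,-1,0,0,0]],
])

```text
t: 27.33
position: [0.6049, 0.1684, 0.1304]
ee_rot: [0.004, 0.641, 0.768, 0.006]
ft_force: [0.2, 0.5, -2.1]
opening: 0.0265
```

```bash
python3 go.py s o .16
```

```text
t 27.3333 pos [0.605 0.168 0.13 ] F [ 0.176  0.47  -2.086] open 0.026464860497416653 tgt [ 0.508 -0.106]
shift [-2.523 -1.436 -0.321] turn [ 0.018 -0.003  0.073] j [ 0.53   0.466 -0.132  0.004 -0.958 -1.924]
```

Request:
move_arm([
  [[-0.2,-0.1,-0.1,0,0,0.01],[-0.5,-0.3,-0.2,0.01,0,0.03],[-0.9,-0.5,-0.3,0.02,0,0.06],[-1,-0.55,-0.33,0.02,0,0.07]],
])

```text
t: 27.67
position: [0.5658, 0.0566, 0.1627]
ee_rot: [-0.002, 0.663, 0.749, -0.001]
ft_force: [0.3, 0.7, -1.5]
opening: 0.0262
```

Request:
move_arm([
  [[-0.3,-0.15,0,0,0,0],[-0.7,-0.4,0,0,0,0],[-1,-0.55,0,0,0,0],[-1,-0.55,0,0,0,0]],
])

```text
t: 28.0
position: [0.5189, -0.054, 0.1616]
ee_rot: [-0.004, 0.665, 0.747, -0.003]
ft_force: [-0.9, 0.7, -2.3]
opening: 0.0264
```

```bash
python3 go.py s o .16
```

```text
t 28.0 pos [ 0.519 -0.054  0.162] F [-0.904  0.674 -2.301] open 0.026388660186680256 tgt [ 0.508 -0.106]
shift [-0.502 -0.164  0.017] turn [-0.012 -0.002 -0.009] j [ 0.206  0.279 -0.337 -0.003 -0.964 -1.659]
```

Request:
move_arm([
  [[-0.3,-0.1,0,0,0,0],[-0.45,-0.15,0,-0.01,0,-0.01],[-0.5,-0.16,0,-0.01,0,-0.01],[-0.5,-0.16,0,-0.01,0,-0.01],[-0.5,-0.16,0,-0.01,0,-0.01]],
])

```text
t: 28.42
position: [0.5087, -0.1054, 0.1613]
ee_rot: [-0.002, 0.662, 0.749, -0.0]
ft_force: [-0.1, 0.4, -2.0]
opening: 0.0263
```

```bash
python3 go.py s o .077;python3 -c "
from h import *
cv2.imwrite('pics/w14.png',grab_frame('wrist'))"
```

```text
t 28.4167 pos [ 0.509 -0.105  0.161] F [-0.107  0.35  -2.001] open 0.02634619722670225 tgt [ 0.508 -0.106]
shift [-0.005 -0.002  0.843] turn [-0.003 -0.003 -0.   ] j [ 0.107  0.273 -0.348 -0.003 -0.953 -1.554]
```

View pics/w14.png

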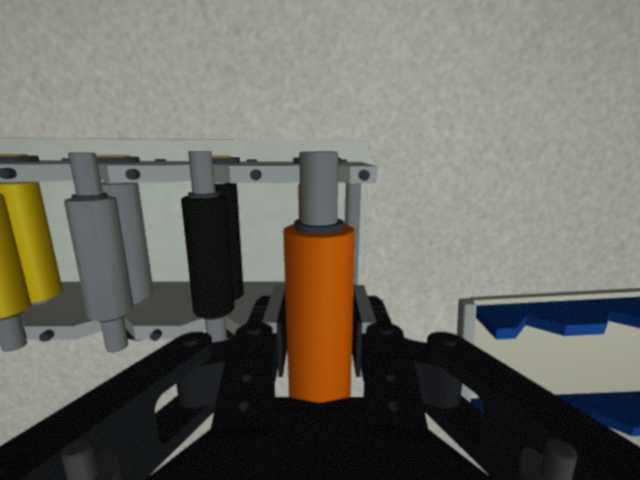

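Request:
move_arm([
  [[0,0,0.2,0,0,0],[0,0,0.4,0,0,0],[-0.01,0,0.6,0,0,0],[-0.01,0,0.74,0,0,0],[-0.01,0,0.81,0,0,0],[-0.01,0,0.83,0,0,0],[-0.01,0,0.83,0,0,0]],
])

```text
t: 29.05
position: [0.5092, -0.1053, 0.0782]
ee_rot: [-0.002, 0.662, 0.75, -0.0]
ft_force: [0.3, -0.2, -3.0]
opening: 0.0262
```

```bash
python3 go.py s o .071
```

```text
t 29.05 pos [ 0.509 -0.105  0.078] F [ 0.322 -0.169 -2.953] open 0.026225712172226502 tgt [ 0.508 -0.106]
shift [-0.004 -0.008  0.072] turn [-0.003 -0.003  0.002] j [ 0.107  0.379 -0.443 -0.003 -0.751 -1.551]
```

Request:
move_arm([
  [[0,0,0.02,0,0,0],[0,0,0.04,0,0,0],[0,0,0.06,0,0,0],[0,0,0.06,0,0,0]],
])

```text
t: 29.38
position: [0.5097, -0.1053, 0.0726]
ee_rot: [-0.001, 0.662, 0.75, 0.0]
ft_force: [0.3, -0.2, -1.7]
opening: 0.0266
```

Request:
move_arm([
  [[0,0,0.01,0,0,0],[0,0,0.02,0,0,0],[0,0,0.02,0,0,0]],
])

```text
t: 29.63
position: [0.5103, -0.1057, 0.0715]
ee_rot: [-0.0, 0.662, 0.75, 0.0]
ft_force: [-1.1, -3.4, 2.7]
opening: 0.0267
```

Request:
move_arm([
  [[0,0,0.01,0,0,0],[0,0,0.02,0,0,0],[0,0,0.02,0,0,0],[0,0,0.02,0,0,0]],
])

```text
t: 29.97
position: [0.5107, -0.1063, 0.0707]
ee_rot: [0.0, 0.662, 0.75, 0.0]
ft_force: [-2.4, -3.0, 7.9]
opening: 0.027
```

Request:
move_arm([
  [[0,0,0.02,0,0,0],[0,0,0.02,0,0,0],[0,0,0.02,0,0,0]],
])

```text
t: 30.22
position: [0.5109, -0.1067, 0.0704]
ee_rot: [0.001, 0.662, 0.75, 0.001]
ft_force: [-3.9, -1.1, 12.0]
opening: 0.0264
```

Request:
move_arm([
  [[0,0,0,0,0,0],[0,0,0,0,0,0],[0,0,0,0,0,0]],
], hand=-0.25)

```text
t: 30.47
position: [0.5109, -0.1064, 0.0702]
ee_rot: [0.001, 0.662, 0.75, 0.001]
ft_force: [-0.4, -0.1, -0.6]
opening: 0.0321
```

Request:
move_arm([
  [[0,0,0,0,0,0],[0,0,0,0,0,0],[0,0,0,0,0,0],[0,0,0,0,0,0]],
], hand=0.15)

```text
t: 30.8
position: [0.5108, -0.1064, 0.0699]
ee_rot: [0.001, 0.662, 0.75, 0.001]
ft_force: [1.1, -0.4, -0.1]
opening: 0.0493
```

Request:
move_arm([
  [[0,0,-0.2,0,0,0],[0,0,-0.4,0,0,0],[0,0,-0.6,0,0,0],[0,0,-0.9,0,0,0],[0,0,-1,0,0,0]],
])

```text
t: 31.22
position: [0.5127, -0.1065, 0.1738]
ee_rot: [0.003, 0.661, 0.75, 0.003]
ft_force: [0.9, 0.2, 0.2]
opening: 0.049
```

Request:
move_arm([
  [[0.3,-0.3,-0.3,0,0,0],[0.6,-0.6,-0.6,0,0,0],[0.9,-0.9,-0.9,0,0,0],[0.9,-0.9,-0.9,0,0,0],[0.9,-0.9,-0.9,0,0,0],[0.9,-0.9,-0.9,0,0,0]],
])

```text
t: 31.72
position: [0.4112, -0.0277, 0.2641]
ee_rot: [0.004, 0.661, 0.751, 0.004]
ft_force: [0.3, -0.4, -0.9]
opening: 0.0488
```

```bash
python3 -c "
from h import *
cv2.imwrite('pics/s15.png',cv2.resize(grab_frame('side')[150:260,330:430],None,fx=5.3,fy=5.3))
f=grab_frame('top');cv2.imwrite('pics/tf.png',f);cv2.imwrite('pics/t15.png',cv2.resize(f[225:325,350:500],None,fx=5.3,fy=5.3,interpolation=cv2.INTER_CUBIC))"
```

```text
(no output)
```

View pics/s15.png

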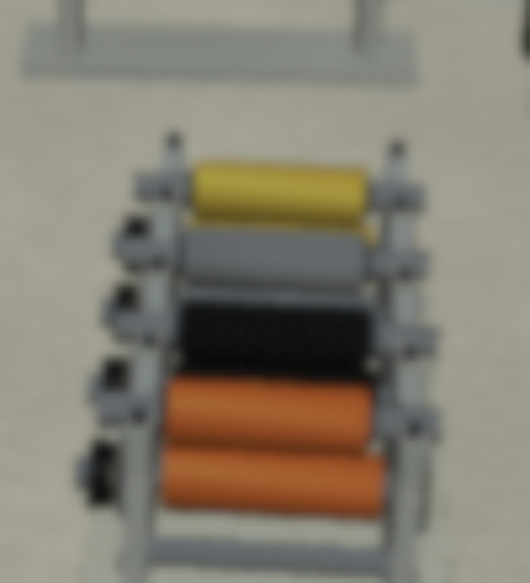

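View pics/t15.png

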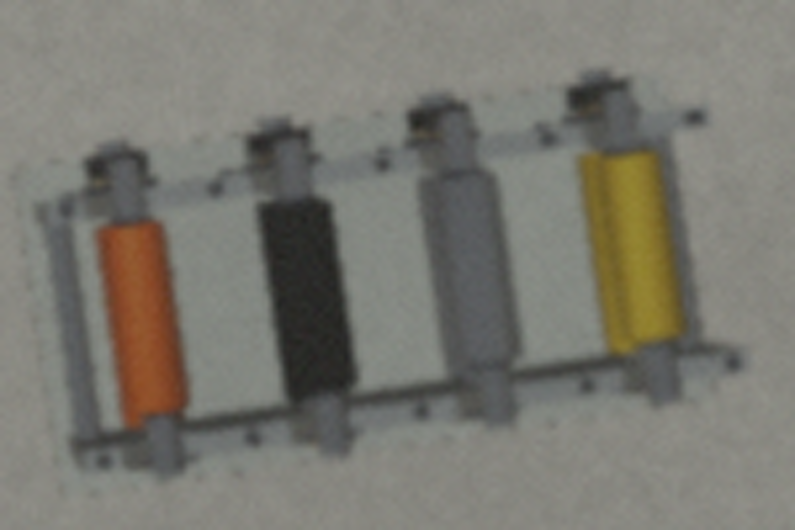

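View pics/tf.png

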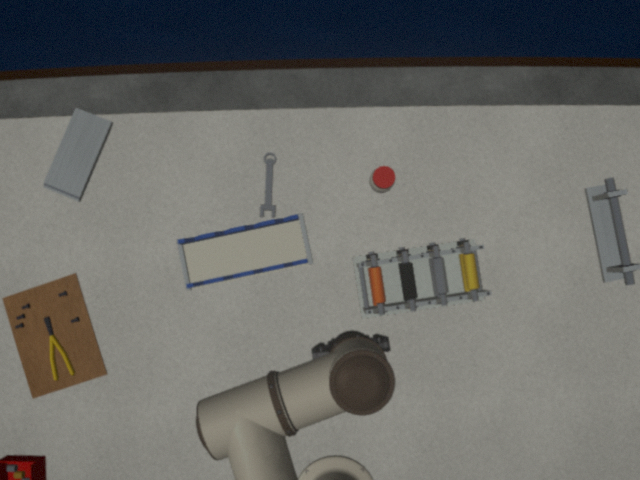

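```bash
python3 - <<'E'
from go import *
ci=camera_info('top')
w=ray(crop([(145,318),(308,297),(472,268),(640,247)],(350,225)),.088,ci)
for c,p in zip("oksy",w): print(c,p,tgt('s',c)[0])
E
python3 -c "
from h import *
a=cv2.imread('pics/tf.png')[225:325,350:500].astype(int);b=grab_frame('top')[225:325,350:500].astype(int)
print(abs(a-b).max(), state()['t']); close_job()"
```

```text
o [ 0.511 -0.106  0.088] [ 0.508 -0.106]
k [ 0.518 -0.176  0.088] [ 0.517 -0.177]
s [ 0.528 -0.247  0.088] [ 0.526 -0.249]
y [ 0.535 -0.32   0.088] [ 0.535 -0.32 ]
14 31.8667
the job is handed in; nothing more can be done
```

All four rollers are in the stand in the order asked: yellow, steel, black and orange, each above the bottom roller of its own colour. I handed the job in at 31.9 s of the 112 s allowed.

- **Placing:** I lowered each roller until the wrist read about 8–12 N upward at the height expected for a seated roller, then opened the fingers in two stages. None was dropped.
- **Last checks:** The side and top pictures show all four level in the saddles. The roller centres read from the top picture are within 3 mm of the computed seat points; the largest gap is orange, about 3 mm along its axis, within its 8 mm of end play. Two top pictures a moment apart showed no visible change, and the gripper was clear of everything.
- **Grease jar and wrench:** They sit at the same place in the last top picture as in the first.
- **Disagreements:** Black sat about 3 mm off centre in the grip, so I corrected for that before lowering it. No check failed.

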